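# Hang the wide supply caddy on both hooks

## Robot

A 6-joint arm with a two-finger parallel gripper is mounted at the origin on the work surface. World frame = base frame: x ahead of the robot, y to its left, z up, the work surface at z = 0. Lengths are in mm, angles in degrees, forces in N, time in s.
With the tool pointing down it reaches from about 300 to 850 mm from the base axis. Payload 4.2 kg.
Tool frame: the origin (TCP) lies at the very end of the fingers, on their centre line; the grasp point (between the pads) lies 19 mm behind it (env.grasp_offset is the distance from the TCP to the grasp point, in mm); z points along the fingers, y is the line along which they close (so a half turn about z gives the same grasp; the last joint's range is limited). The gripper opens to 91 mm and grips with 3 to 60 N. Pads are 32 mm wide; open, the fingers measure 118 mm over their backs; the gripper's body (76 mm by 178 mm) begins 60 mm behind the grasp point.
Start: joints at [-67.036, 18.312, 89.639, -0, 72.044, -1.146], TCP at [234.887, -524.854, 213.976] pointing down, gripper open.
Joint ranges: [-177.97, 177.97], [-48.28, 115.42], [12.27, 149.76], [-77.06, 257.06], [2.81, 150.46], [-146.56, 146.56]. Speed limits (degrees/s): [147.25, 147.25, 180, 180, 180, 180].

## Interface

Orientations are given as [roll, pitch, yaw] about the fixed x, y, z axes, in that order (R = Rz(yaw) Ry(pitch) Rx(roll)).
In Python, from workcell import env gives the robot as it stands. The module is installed in compiled form; this text tells all that it offers.
- The arm moves only by the tool send_rows, never from a script. Its argument "motion" is a list of rows, each an object of numbers: "tx", "ty", "tz": the shift along the tool's x, y, z in units of 500 mm (1.0 is 500 mm); "rx", "ry", "rz": the turn, a rotation vector about the tool's x, y, z in units of 30 degrees (1.0 is 30 degrees); "gripper": the closure, from -1 (fully open) to 1 (shut). In form: [{"tx": .., "ty": .., "tz": .., "rx": .., "ry": .., "rz": .., "gripper": ..}, ...]. A call has 1 to 12 rows; each row shifts and turns the commanded pose from where the row before left it, along the tool's axes as they then stand; what a row does not reach is not made up. A row lasts 1/8 s, in which the tool goes at most 62.5 mm and 10.7 degrees, less where a joint would pass 70% of its speed; a pose out of reach is approached as far as the arm can. A call with a number of a shift or a turn outside -1 to 1 is refused whole. A call with a gripper value outside its range is refused whole. The fingers move at their own pace and stop on an object; "grip_force" is the grip in N (left out, the last holds). Time passes only in rows, so rows that do not move let the fingers close. It gives the time, the measured TCP pose, the force, the opening and the grip force at its end, in the units of the state.
- env.state(): the state, without advancing time (a new reading comes with each control period).
- env.grab_frame(name): name is "side" or "top" or "wrist"; returns a dict with "frame" (400x640x3 uint8, red, green, blue), "vertical_fov" (degrees; the focal length in pixels is half the picture's height over the tangent of half this angle, whatever the lens; pixels are square), "cx", "cy" (the principal point, pixels), "k1" (the pictures are not rectified: a ray, as slopes to the right and down, at radius r is drawn at 1 + k1 r^2 times it, then the intrinsics apply), "rvec" (rotation vector, rad) and "tvec" (3), from world to camera coordinates, as OpenCV has them; the wrist camera has in their place "T_tool_cam" (4x4, takes a point from camera to tool coordinates, whose origin is the TCP and whose axes are the flange's). Camera axes: x right, y down, z forward; pixel columns grow to the right and rows downward; lengths in mm; the calibration is good to about 2 mm. A picture is of the moment at which its call begins: read the wrist's pose just before it. There is no depth.
- env.job_done(): hands the job in; it is judged then, once.
The state is a dict: "time_s": time; "qpos": joint angles; "qvel": joint speeds; "effort": joint torques, N m; "ee_pos": TCP position; "ee_rot": TCP orientation; "force": force on the tool from outside, world axes, zero at the start; "torque": the same for the moment, N m; "gripper_width": finger opening in mm; "gripper_force": force on a finger pad.
Only numpy, scipy, OpenCV 4.12 (cv2) and the standard library are available. Lean on these libraries where they do the work, as an engineer would, in place of code of your own. Each camera call takes 0.05 s, during which the arm holds its last target. There are 200 camera calls.

## Task

Take the wide supply caddy off the desk by the grip in the middle of its bar and hang it on the wire stand, with the bar resting in both hooks, one hook at either end between the tray and the end knob. Keep it upright, make sure both ends are down in their hooks before you let go, and leave the narrow caddy standing where it is.

Things in the scene. Friction and masses are not known exactly. Their poses are not given: they have to be found in the camera images.
- caddy_wide: Wider of two loose white caddies (mm): tray 190 (y) x 80 (x) x 50 high, four compartments, contents under 60 high. End plates, outer faces y = +-95, tops z = 125, carry a steel bar, diameter 12, along y, axis at z = 115, 20 mm black knobs centred at y = +-155. Mid-bar black grip: 60 (y) x 16 (x) x 18 high, on the axis. 0.3 to 0.55 kg; either way round fits. Origin: centre of underside, z up.
- caddy_narrow: Bystander near the wide caddy, before or behind it: same make, depth 80 mm and bar height 115 mm, but the tray is 120 long with three compartments and the bar 200 over its knobs, too short for both hooks. Origin: centre of the underside, bar along its y, z up.
- hook_left: Left hook (seen from the robot) of two on a fixed black wire-grid stand, 340 wide, 216 mm high. 8 mm wire, open upward, saddle 26 clear front to back, mouth 42, steep sides. Hooks 240 apart along the panel (y). Origin: axis of a 12 mm bar resting mid-saddle, 185 over the desk; hook tip and panel top end 32 higher. x points away from the robot to the panel, 85 behind; y left, z up.
- hook_right: Right hook of the two: same shape, height, origin and axes, 240 mm from the left one along -y of the hooks.

How it is judged:
By the outcome, as a careful person would: the job done as asked, in the order asked, and still so for the second after the job is handed in, with the robot touching nothing.
It also fails if it takes over 42 s, if anything falls off the work surface, if the arm or the gripper's body presses on something with over 40 N, if the wrist force passes 120 N, or if a joint passes its speed limit or range.

## Working session

There is one attempt and no reset: what is moved stays moved. The work goes in short steps, Python scripts to look and compute and a tool call to move; the robot and the scene stay as the last step left them, time stands still between calls to the robot, and variables do not carry over. Pictures are saved under pics/ and viewed, at most 10 in all, crops included, and the job is handed in when it is done.

Besides the shell and the picture viewer there is one more tool, called as name(argument=value, ...) on one line, values as JSON. send_rows: Moves the arm, as the interface text tells. Shifts and turns lie within -1 to 1; 1 stands for 500 mm of shift or 30 degrees of turn. Its arguments: {"type":"object","properties":{"motion":{"type":"array"},"grip_force":{"type":"number"}},"required":["motion"]}

```bash
mkdir -p pics; cat > h.py <<'E'
import numpy as np, cv2
from scipy.spatial.transform import Rotation as R
from workcell import env
def cam(name):
    s=env.state(); f=env.grab_frame(name)
    h=f['frame'].shape[0]; fl=h/2/np.tan(np.radians(f['vertical_fov'])/2)
    if name=='wrist':
        T=np.eye(4); T[:3,:3]=R.from_euler('xyz',s['ee_rot'],degrees=True).as_matrix(); T[:3,3]=s['ee_pos']
        W=np.linalg.inv(T@np.array(f['T_tool_cam']))
    else:
        W=np.eye(4); W[:3,:3]=R.from_rotvec(np.ravel(f['rvec'])).as_matrix(); W[:3,3]=np.ravel(f['tvec'])
    return dict(img=f['frame'],f=fl,cx=f['cx'],cy=f['cy'],k1=f['k1'],W=W)
def proj(c,p):
    q=c['W'][:3,:3]@np.asarray(p,float)+c['W'][:3,3]; a=q[:2]/q[2]; a=a*(1+c['k1']*(a@a))
    return a*c['f']+[c['cx'],c['cy']]
def ray(c,uv):
    d=(np.array(uv,float)-[c['cx'],c['cy']])/c['f']; a=d.copy()
    for _ in range(20): a=d/(1+c['k1']*(a@a))
    Rm=c['W'][:3,:3]; return -Rm.T@c['W'][:3,3], Rm.T@np.r_[a,1]
def onz(c,uv,z):
    o,d=ray(c,uv); return o+d*(z-o[2])/d[2]
def tri(l):
    A=0;b=0
    for c,uv in l:
        o,d=ray(c,uv); d/=np.linalg.norm(d); P=np.eye(3)-np.outer(d,d); A=A+P; b=b+P@o
    return np.linalg.solve(A,b)
def save(c,n): cv2.imwrite('pics/'+n,c['img'][:,:,::-1])
E
python3 - <<'E'
from h import *
import pickle
for n in ('top','side'):
    c=cam(n); save(c,n+'1.png'); pickle.dump(c,open(n+'.pkl','wb')); print(n,np.linalg.inv(c['W'])[:3].round(2))
s=env.state(); print(s['ee_rot'],s['time_s'],s['gripper_width'],env.grasp_offset)
E
```

```text
top [[ 3.00000e-02 -9.90000e-01  1.50000e-01  3.87360e+02]
 [-1.00000e+00 -3.00000e-02  2.00000e-02 -5.02900e+01]
 [-2.00000e-02 -1.50000e-01 -9.90000e-01  1.10695e+03]]
side [[-9.5000e-01 -2.0000e-01  2.5000e-01  3.0281e+02]
 [-3.2000e-01  6.0000e-01 -7.3000e-01  6.9383e+02]
 [-1.0000e-02 -7.7000e-01 -6.4000e-01  7.7904e+02]]
[-1.79911196e+02 -3.35820063e-03  2.41094182e+01] 0.1 91.24604785904442 18.8
```

View pics/top1.png

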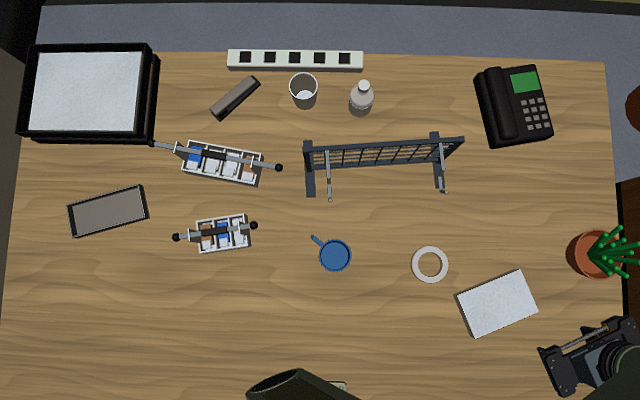

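View pics/side1.png

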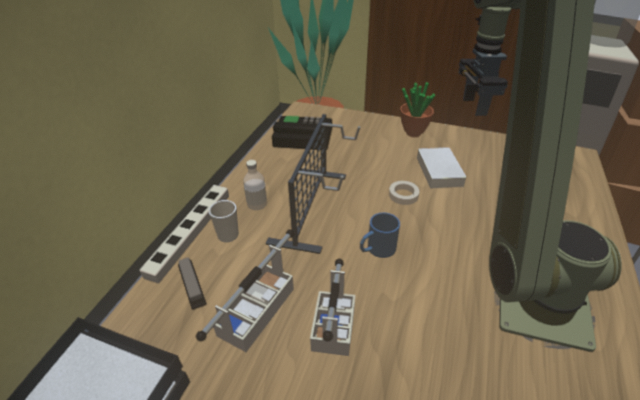

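The top view shows the wide caddy with knobs at (152,143) and (278,167), the narrow caddy at (215,232), and the hooks near (329,190) and (443,180). The side view shows the hooks near (340,180) and (350,130). I'll zoom in on both.

```bash
python3 - <<'E'
from h import *
import pickle
t=pickle.load(open('top.pkl','rb'));s=pickle.load(open('side.pkl','rb'))
a=t['img'][125:210,290:480]; b=s['img'][100:260,260:380]
A=cv2.resize(a,None,fx=4,fy=4,interpolation=2)  # 760x340
B=cv2.resize(s['img'][110:200,290:370],None,fx=3,fy=3,interpolation=2) #240x270
C=cv2.resize(s['img'][225:345,190:300],None,fx=2,fy=2,interpolation=2) #220x240
o=np.zeros((600,760,3),np.uint8); o[:340]=A; o[340:600,:240]=B[:260]; o[345:585,260:480]=C
cv2.imwrite('pics/z1.png',o[:,:,::-1])
k1=onz(t,(152,143),115);k2=onz(t,(278,167),115);m=(k1+k2)/2;d=k1-k2
print(k1,k2,m,np.linalg.norm(d),np.degrees(np.arctan2(-d[0],d[1])))
print([proj(s,p).round(1) for p in (k1,k2,m)])
E
```

```text
[652.9792923  372.81656436 115.        ] [601.30684307  69.52160483 115.        ] [627.14306768 221.1690846  115.        ] 307.6651986843096 -9.668664005445471
[array([201.2, 335.7]), array([289.2, 233.7]), array([250. , 279.1])]
```

View pics/z1.png

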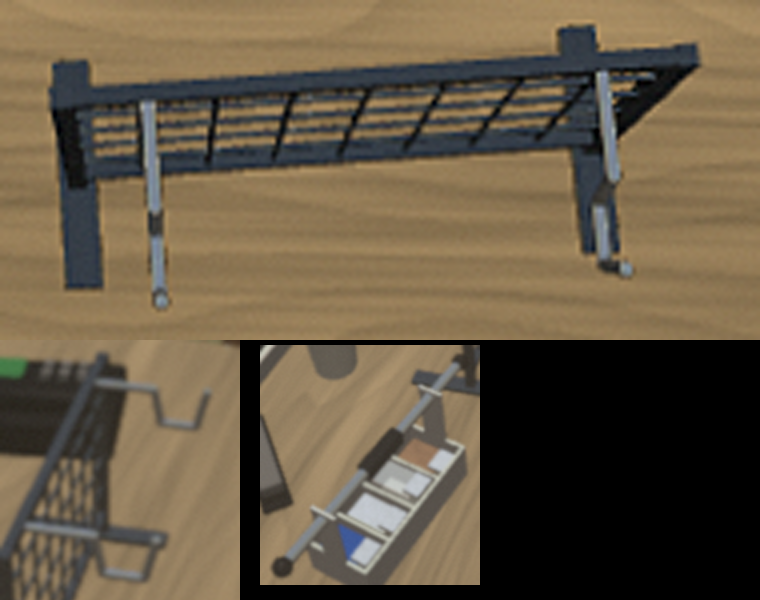

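```bash
python3 - <<'E'
from h import *
import pickle
t=pickle.load(open('top.pkl','rb'));s=pickle.load(open('side.pkl','rb'))
T=lambda u,v:(u/4+290,v/4+125)
S=lambda u,v:(u/3+290,(v-340)/3+110)
for n,a,b in (('L',T(160,300),S(158,540)),('R',T(625,269),S(208,390))):
    print(n,tri([(t,a),(s,b)]).round(1),onz(t,a,217).round(1),onz(s,b,217).round(1))
# rear arm corner / panel
for n,a,b in (('Lpanel',T(148,101),S(25,525)),('Rpanel',T(601,72),S(97,381)),('Lrear',T(155,212),S(100,538)),('Rrear',T(614,180),S(155,388))):
    print(n,tri([(t,a),(s,b)]).round(1),onz(t,a,213).round(1))
pl=onz(t,T(52,98),212);pr=onz(t,T(697,55),212);d=pl-pr;print('panel',pl,pr,np.linalg.norm(d),np.degrees(np.arctan2(-d[0],d[1])))
# grip ends etc.
C=lambda u,v:(u/2+190,(v-345)/2+225)
C=lambda u,v:((u-260)/2+190,(v-345)/2+225)
print('grip side',onz(s,C(381,452),115).round(1))
E
```

```text
L [512.1 -52.6 214.5] [512.9 -52.4 217. ] [510.  -49.3 217. ]
R [ 534.5 -291.1  215.7] [ 535.  -290.6  217. ] [ 533.1 -288.7  217. ]
Lpanel [618.6 -43.6 211. ] [618.4 -43.5 213. ]
Rpanel [ 639.6 -281.2  212.1] [ 640.2 -280.9  213. ]
Lrear [558.7 -48.9 208.5] [559.4 -48.7 213. ]
Rrear [ 583.2 -287.2  211. ] [ 582.4 -286.7  213. ]
panel [619.12998535   6.83990654 212.        ] [ 651.15442089 -332.28076568  212.        ] 340.6294097708213 5.3946570301076
grip side [626.8 219.4 115. ]
```

send_rows(motion=[{"tz": -0.018, "rz": -0.187, "gripper": -1}, {"tz": -0.018, "rz": -0.187, "gripper": -1}, {"tz": -0.018, "rz": -0.187, "gripper": -1}, {"tz": -0.018, "rz": -0.187, "gripper": -1}, {"tz": -0.018, "rz": -0.187, "gripper": -1}, {"tz": -0.018, "rz": -0.187, "gripper": -1}, {"tz": -0.018, "rz": -0.187, "gripper": -1}, {"tz": -0.018, "rz": -0.187, "gripper": -1}, {"tz": -0.018, "rz": -0.187, "gripper": -1}, {"tz": -0.018, "rz": -0.187, "gripper": -1}])

```text
invalid input at $.motion[0]: expected keys tx, ty, tz, rx, ry, rz, gripper
```

```bash
cat >> h.py <<'E'
def go(p,yaw):
    "shift in tool units and yaw turn (about the tool's axes, pointing down) still to go"
    s=env.state(); M=R.from_euler('xyz',s['ee_rot'],degrees=True)
    G=R.from_euler('xyz',[180,0,yaw],degrees=True)
    d=M.inv().apply(np.array(p)-s['ee_pos']); r=(M.inv()*G).as_rotvec(degrees=True)
    print('t',round(s['time_s'],2),'pos',np.round(s['ee_pos'],1),'rot',np.round(s['ee_rot'],2),'w',round(s['gripper_width'],1),'F',np.round(s['force'],1),'T',np.round(s['torque'],2))
    print('shift units',(d/500).round(4),'turn units',(r/30).round(4))
E
python3 -c "
from h import *
go([627,221,300],80.3)"
```

```text
t 0.1 pos [ 234.7 -524.4  213.2] rot [-179.91   -0.     24.11] w 91.2 F [-0.1 -0.2  0.8] T [-0.    0.01  0.01]
shift units [ 1.3251 -1.0406 -0.1719] turn units [-2.700e-03 -1.600e-03 -1.873e+00]
```

send_rows(motion=[{"tx": 0, "ty": 0, "tz": -0.018, "rx": 0, "ry": 0, "rz": -0.187, "gripper": -1}, {"tx": 0, "ty": 0, "tz": -0.018, "rx": 0, "ry": 0, "rz": -0.187, "gripper": -1}, {"tx": 0, "ty": 0, "tz": -0.018, "rx": 0, "ry": 0, "rz": -0.187, "gripper": -1}, {"tx": 0, "ty": 0, "tz": -0.018, "rx": 0, "ry": 0, "rz": -0.187, "gripper": -1}, {"tx": 0, "ty": 0, "tz": -0.018, "rx": 0, "ry": 0, "rz": -0.187, "gripper": -1}, {"tx": 0, "ty": 0, "tz": -0.018, "rx": 0, "ry": 0, "rz": -0.187, "gripper": -1}, {"tx": 0, "ty": 0, "tz": -0.018, "rx": 0, "ry": 0, "rz": -0.187, "gripper": -1}, {"tx": 0, "ty": 0, "tz": -0.018, "rx": 0, "ry": 0, "rz": -0.187, "gripper": -1}, {"tx": 0, "ty": 0, "tz": -0.018, "rx": 0, "ry": 0, "rz": -0.187, "gripper": -1}, {"tx": 0, "ty": 0, "tz": -0.018, "rx": 0, "ry": 0, "rz": -0.187, "gripper": -1}])

```text
time_s: 1.35
ee_pos: [234.8, -524.6, 303.7]
ee_rot: [-180.0, -0.1, 80.4]
force: [-1.0, 0.2, 1.0]
gripper_width: 90.8
gripper_force: 0.0
```

```bash
python3 -c "
from h import *
go([627,221,300],80.3)"
```

```text
t 1.35 pos [ 234.8 -524.6  303.7] rot [-1.7997e+02 -5.0000e-02  8.0390e+01] w 90.8 F [-1.   0.2  1. ] T [-0.07 -0.09 -0.01]
shift units [1.6012 0.5246 0.0086] turn units [-0.0011 -0.0017  0.0032]
```

send_rows(motion=[{"tx": 0.08, "ty": 0.026, "tz": 0, "rx": 0, "ry": 0, "rz": 0, "gripper": -1}, {"tx": 0.08, "ty": 0.026, "tz": 0, "rx": 0, "ry": 0, "rz": 0, "gripper": -1}, {"tx": 0.08, "ty": 0.026, "tz": 0, "rx": 0, "ry": 0, "rz": 0, "gripper": -1}, {"tx": 0.08, "ty": 0.026, "tz": 0, "rx": 0, "ry": 0, "rz": 0, "gripper": -1}, {"tx": 0.08, "ty": 0.026, "tz": 0, "rx": 0, "ry": 0, "rz": 0, "gripper": -1}, {"tx": 0.08, "ty": 0.026, "tz": 0, "rx": 0, "ry": 0, "rz": 0, "gripper": -1}, {"tx": 0.08, "ty": 0.026, "tz": 0, "rx": 0, "ry": 0, "rz": 0, "gripper": -1}, {"tx": 0.08, "ty": 0.026, "tz": 0, "rx": 0, "ry": 0, "rz": 0, "gripper": -1}, {"tx": 0.08, "ty": 0.026, "tz": 0, "rx": 0, "ry": 0, "rz": 0, "gripper": -1}, {"tx": 0.08, "ty": 0.026, "tz": 0, "rx": 0, "ry": 0, "rz": 0, "gripper": -1}, {"tx": 0.08, "ty": 0.026, "tz": 0, "rx": 0, "ry": 0, "rz": 0, "gripper": -1}, {"tx": 0.08, "ty": 0.026, "tz": 0, "rx": 0, "ry": 0, "rz": 0, "gripper": -1}])

```text
time_s: 2.85
ee_pos: [470.5, -77.0, 303.6]
ee_rot: [-180.0, 0.0, 80.2]
force: [0.3, -0.1, 0.1]
gripper_width: 91.2
gripper_force: 0.0
```

send_rows(motion=[{"tx": 0.08, "ty": 0.026, "tz": 0, "rx": 0, "ry": 0, "rz": 0, "gripper": -1}, {"tx": 0.08, "ty": 0.026, "tz": 0, "rx": 0, "ry": 0, "rz": 0, "gripper": -1}, {"tx": 0.08, "ty": 0.026, "tz": 0, "rx": 0, "ry": 0, "rz": 0, "gripper": -1}, {"tx": 0.08, "ty": 0.026, "tz": 0, "rx": 0, "ry": 0, "rz": 0, "gripper": -1}, {"tx": 0.08, "ty": 0.026, "tz": 0, "rx": 0, "ry": 0, "rz": 0, "gripper": -1}, {"tx": 0.08, "ty": 0.026, "tz": 0, "rx": 0, "ry": 0, "rz": 0, "gripper": -1}, {"tx": 0.08, "ty": 0.026, "tz": 0, "rx": 0, "ry": 0, "rz": 0, "gripper": -1}, {"tx": 0.08, "ty": 0.026, "tz": 0, "rx": 0, "ry": 0, "rz": 0, "gripper": -1}, {"tx": 0, "ty": 0, "tz": 0, "rx": 0, "ry": 0, "rz": 0, "gripper": -1}])

```text
time_s: 3.98
ee_pos: [627.6, 221.6, 301.9]
ee_rot: [-179.9, 0.0, 80.4]
force: [-0.9, 0.1, -0.0]
gripper_width: 90.9
gripper_force: 0.0
```

```bash
python3 - <<'E'
from h import *
import pickle
go([627,221,96],80.3)
c=cam('wrist'); save(c,'w1.png'); pickle.dump(c,open('w1.pkl','wb'))
print(proj(c,[627,221,115]))
E
```

```text
t 3.98 pos [627.6 221.6 301.9] rot [-1.7987e+02  4.0000e-02  8.0380e+01] w 90.9 F [-0.9  0.1 -0. ] T [-0.02 -0.01  0.06]
shift units [-0.0011  0.      0.4118] turn units [-0.0042  0.0015  0.0025]
[318.47997585 176.85874928]
```

View pics/w1.png

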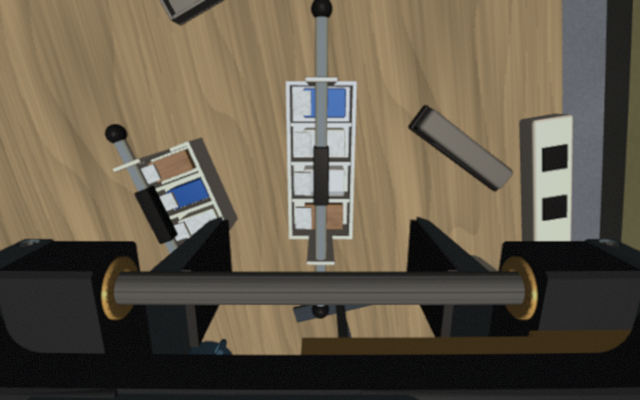

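The wrist view shows the grip centred at (321,176) and the knobs at (321,8) and (320,310). The tool is almost exactly above the grip.

```bash
python3 - <<'E'
from h import *
import pickle
c=pickle.load(open('w1.pkl','rb'))
g=onz(c,(321,176),120);k1=onz(c,(321,8),115);k2=onz(c,(320,310.5),115);d=k1-k2
print(g,k1,k2,(k1+k2)/2,np.linalg.norm(d)); yaw=np.degrees(np.arctan2(-d[0],d[1]));print(yaw)
go([g[0],g[1],96.5],90+yaw)
E
```

```text
[629.83693746 222.46914532 120.        ] [655.52442304 375.3837675  115.        ] [602.82371025  68.22101422 115.        ] [629.17406665 221.80239086 115.        ] 311.65096202426446
-9.735595103788246
t 4.03 pos [627.  220.  302.5] rot [-1.7989e+02  9.0000e-02  8.0300e+01] w 91.0 F [ 0.5  0.2 -0.3] T [-0.03 -0.11 -0.07]
shift units [0.0065 0.0056 0.412 ] turn units [-0.0038  0.0032  0.0013]
```

send_rows(motion=[{"tx": 0.002, "ty": 0.003, "tz": 0.05, "rx": 0, "ry": 0, "rz": 0, "gripper": -1}, {"tx": 0, "ty": 0, "tz": 0.05, "rx": 0, "ry": 0, "rz": 0, "gripper": -1}, {"tx": 0, "ty": 0, "tz": 0.05, "rx": 0, "ry": 0, "rz": 0, "gripper": -1}, {"tx": 0, "ty": 0, "tz": 0.05, "rx": 0, "ry": 0, "rz": 0, "gripper": -1}, {"tx": 0, "ty": 0, "tz": 0.05, "rx": 0, "ry": 0, "rz": 0, "gripper": -1}, {"tx": 0, "ty": 0, "tz": 0.05, "rx": 0, "ry": 0, "rz": 0, "gripper": -1}, {"tx": 0, "ty": 0, "tz": 0.05, "rx": 0, "ry": 0, "rz": 0, "gripper": -1}, {"tx": 0, "ty": 0, "tz": 0.03, "rx": 0, "ry": 0, "rz": 0, "gripper": -1}, {"tx": 0, "ty": 0, "tz": 0.02, "rx": 0, "ry": 0, "rz": 0, "gripper": -1}, {"tx": 0, "ty": 0, "tz": 0.012, "rx": 0, "ry": 0, "rz": 0, "gripper": -1}, {"tx": 0, "ty": 0, "tz": 0, "rx": 0, "ry": 0, "rz": 0, "gripper": -1}])

```text
time_s: 5.4
ee_pos: [628.9, 219.9, 98.0]
ee_rot: [180.0, 0.0, 80.2]
force: [-0.3, 0.4, 0.5]
gripper_width: 90.7
gripper_force: 0.0
```

send_rows(motion=[{"tx": 0, "ty": 0, "tz": 0, "rx": 0, "ry": 0, "rz": 0, "gripper": 1}, {"tx": 0, "ty": 0, "tz": 0, "rx": 0, "ry": 0, "rz": 0, "gripper": 1}, {"tx": 0, "ty": 0, "tz": 0, "rx": 0, "ry": 0, "rz": 0, "gripper": 1}, {"tx": 0, "ty": 0, "tz": 0, "rx": 0, "ry": 0, "rz": 0, "gripper": 1}, {"tx": 0, "ty": 0, "tz": 0, "rx": 0, "ry": 0, "rz": 0, "gripper": 1}, {"tx": 0, "ty": 0, "tz": 0, "rx": 0, "ry": 0, "rz": 0, "gripper": 1}, {"tx": 0, "ty": 0, "tz": 0, "rx": 0, "ry": 0, "rz": 0, "gripper": 1}, {"tx": 0, "ty": 0, "tz": 0, "rx": 0, "ry": 0, "rz": 0, "gripper": 1}], grip_force=45)

```text
time_s: 6.4
ee_pos: [628.6, 220.0, 97.9]
ee_rot: [-180.0, 0.0, 80.2]
force: [-0.3, 0.6, 1.3]
gripper_width: 15.7
gripper_force: 45.0
```

send_rows(motion=[{"tx": 0, "ty": 0, "tz": -0.01, "rx": 0, "ry": 0, "rz": 0, "gripper": 1}, {"tx": 0, "ty": 0, "tz": -0.02, "rx": 0, "ry": 0, "rz": 0, "gripper": 1}, {"tx": 0, "ty": 0, "tz": -0.03, "rx": 0, "ry": 0, "rz": 0, "gripper": 1}, {"tx": 0, "ty": 0, "tz": -0.04, "rx": 0, "ry": 0, "rz": 0, "gripper": 1}, {"tx": 0, "ty": 0, "tz": -0.04, "rx": 0, "ry": 0, "rz": 0, "gripper": 1}, {"tx": 0, "ty": 0, "tz": -0.04, "rx": 0, "ry": 0, "rz": 0, "gripper": 1}, {"tx": 0, "ty": 0, "tz": -0.04, "rx": 0, "ry": 0, "rz": 0, "gripper": 1}, {"tx": 0, "ty": 0, "tz": -0.04, "rx": 0, "ry": 0, "rz": 0, "gripper": 1}, {"tx": 0, "ty": 0, "tz": -0.03, "rx": 0, "ry": 0, "rz": 0, "gripper": 1}, {"tx": 0, "ty": 0, "tz": -0.02, "rx": 0, "ry": 0, "rz": 0, "gripper": 1}, {"tx": 0, "ty": 0, "tz": -0.01, "rx": 0, "ry": 0, "rz": 0, "gripper": 1}, {"tx": 0, "ty": 0, "tz": 0, "rx": 0, "ry": 0, "rz": 0, "gripper": 1}])

```text
time_s: 7.9
ee_pos: [628.7, 220.0, 257.8]
ee_rot: [-180.0, 0.0, 80.2]
force: [-0.0, 0.0, -4.8]
gripper_width: 15.6
gripper_force: 45.0
```

```bash
python3 - <<'E'
from h import *
go([430,221,262],80.3)
go([430,-181,262],80.3)
E
```

```text
t 7.9 pos [628.7 220.  257.8] rot [-1.7999e+02  1.0000e-02  8.0210e+01] w 15.6 F [-0.   0.  -4.8] T [-0.02 -0.09  0.02]
shift units [-0.0656 -0.392  -0.0083] turn units [-0.0003  0.0004 -0.0032]
t 7.9 pos [628.7 220.  257.8] rot [-1.7999e+02  1.0000e-02  8.0210e+01] w 15.6 F [-0.   0.  -4.8] T [-0.02 -0.09  0.02]
shift units [-0.8579 -0.2553 -0.0082] turn units [-0.0003  0.0004 -0.0032]
```

send_rows(motion=[{"tx": -0.002, "ty": -0.015, "tz": 0, "rx": 0, "ry": 0, "rz": 0, "gripper": 1}, {"tx": -0.005, "ty": -0.03, "tz": 0, "rx": 0, "ry": 0, "rz": 0, "gripper": 1}, {"tx": -0.007, "ty": -0.04, "tz": 0, "rx": 0, "ry": 0, "rz": 0, "gripper": 1}, {"tx": -0.007, "ty": -0.04, "tz": 0, "rx": 0, "ry": 0, "rz": 0, "gripper": 1}, {"tx": -0.007, "ty": -0.04, "tz": 0, "rx": 0, "ry": 0, "rz": 0, "gripper": 1}, {"tx": -0.007, "ty": -0.04, "tz": 0, "rx": 0, "ry": 0, "rz": 0, "gripper": 1}, {"tx": -0.007, "ty": -0.04, "tz": 0, "rx": 0, "ry": 0, "rz": 0, "gripper": 1}, {"tx": -0.007, "ty": -0.04, "tz": 0, "rx": 0, "ry": 0, "rz": 0, "gripper": 1}, {"tx": -0.007, "ty": -0.04, "tz": 0, "rx": 0, "ry": 0, "rz": 0, "gripper": 1}, {"tx": -0.006, "ty": -0.035, "tz": 0, "rx": 0, "ry": 0, "rz": 0, "gripper": 1}, {"tx": -0.003, "ty": -0.022, "tz": 0, "rx": 0, "ry": 0, "rz": 0, "gripper": 1}, {"tx": -0.001, "ty": -0.01, "tz": 0, "rx": 0, "ry": 0, "rz": 0, "gripper": 1}])

```text
time_s: 9.4
ee_pos: [429.5, 220.9, 258.0]
ee_rot: [180.0, -0.0, 80.2]
force: [0.5, 0.1, -4.5]
gripper_width: 16.0
gripper_force: 45.0
```

send_rows(motion=[{"tx": 0, "ty": 0, "tz": 0, "rx": 0, "ry": 0, "rz": -0.04, "gripper": 1}, {"tx": 0, "ty": 0, "tz": 0, "rx": 0, "ry": 0, "rz": -0.08, "gripper": 1}, {"tx": 0, "ty": 0, "tz": 0, "rx": 0, "ry": 0, "rz": -0.09, "gripper": 1}, {"tx": 0, "ty": 0, "tz": 0, "rx": 0, "ry": 0, "rz": -0.09, "gripper": 1}, {"tx": 0, "ty": 0, "tz": 0, "rx": 0, "ry": 0, "rz": -0.09, "gripper": 1}, {"tx": 0, "ty": 0, "tz": 0, "rx": 0, "ry": 0, "rz": -0.08, "gripper": 1}, {"tx": 0, "ty": 0, "tz": 0, "rx": 0, "ry": 0, "rz": -0.04, "gripper": 1}, {"tx": 0, "ty": 0, "tz": 0, "rx": 0, "ry": 0, "rz": 0, "gripper": 1}])

```text
time_s: 10.4
ee_pos: [430.4, 220.9, 257.8]
ee_rot: [180.0, 0.0, 95.5]
force: [-0.2, 0.7, -5.1]
gripper_width: 15.7
gripper_force: 45.0
```

```bash
python3 - <<'E'
from h import *
go([430,-181,262],95.4)
E
```

```text
t 10.4 pos [430.4 220.9 257.8] rot [1.7999e+02 1.0000e-02 9.5500e+01] w 15.7 F [-0.2  0.7 -5.1] T [-0.01 -0.1   0.02]
shift units [-0.7999 -0.0778 -0.0083] turn units [0.0002 0.0003 0.0032]
```

send_rows(motion=[{"tx": -0.015, "ty": -0.001, "tz": -0.001, "rx": 0, "ry": 0, "rz": 0, "gripper": 1}, {"tx": -0.025, "ty": -0.003, "tz": -0.001, "rx": 0, "ry": 0, "rz": 0, "gripper": 1}, {"tx": -0.036, "ty": -0.0035, "tz": -0.001, "rx": 0, "ry": 0, "rz": 0, "gripper": 1}, {"tx": -0.036, "ty": -0.0035, "tz": -0.001, "rx": 0, "ry": 0, "rz": 0, "gripper": 1}, {"tx": -0.036, "ty": -0.0035, "tz": -0.001, "rx": 0, "ry": 0, "rz": 0, "gripper": 1}, {"tx": -0.036, "ty": -0.0035, "tz": -0.001, "rx": 0, "ry": 0, "rz": 0, "gripper": 1}, {"tx": -0.036, "ty": -0.0035, "tz": -0.001, "rx": 0, "ry": 0, "rz": 0, "gripper": 1}, {"tx": -0.036, "ty": -0.0035, "tz": -0.001, "rx": 0, "ry": 0, "rz": 0, "gripper": 1}, {"tx": -0.036, "ty": -0.0035, "tz": 0, "rx": 0, "ry": 0, "rz": 0, "gripper": 1}, {"tx": -0.036, "ty": -0.0035, "tz": 0, "rx": 0, "ry": 0, "rz": 0, "gripper": 1}, {"tx": -0.036, "ty": -0.0035, "tz": 0, "rx": 0, "ry": 0, "rz": 0, "gripper": 1}, {"tx": -0.036, "ty": -0.0035, "tz": 0, "rx": 0, "ry": 0, "rz": 0, "gripper": 1}])

```text
time_s: 11.9
ee_pos: [429.4, 18.3, 262.1]
ee_rot: [180.0, 0.0, 95.5]
force: [-0.1, -0.2, -4.2]
gripper_width: 15.6
gripper_force: 45.0
```

send_rows(motion=[{"tx": -0.036, "ty": -0.0035, "tz": 0, "rx": 0, "ry": 0, "rz": 0, "gripper": 1}, {"tx": -0.036, "ty": -0.0035, "tz": 0, "rx": 0, "ry": 0, "rz": 0, "gripper": 1}, {"tx": -0.036, "ty": -0.0035, "tz": 0, "rx": 0, "ry": 0, "rz": 0, "gripper": 1}, {"tx": -0.036, "ty": -0.0035, "tz": 0, "rx": 0, "ry": 0, "rz": 0, "gripper": 1}, {"tx": -0.036, "ty": -0.0035, "tz": 0, "rx": 0, "ry": 0, "rz": 0, "gripper": 1}, {"tx": -0.036, "ty": -0.0035, "tz": 0, "rx": 0, "ry": 0, "rz": 0, "gripper": 1}, {"tx": -0.036, "ty": -0.0035, "tz": 0, "rx": 0, "ry": 0, "rz": 0, "gripper": 1}, {"tx": -0.036, "ty": -0.0035, "tz": 0, "rx": 0, "ry": 0, "rz": 0, "gripper": 1}, {"tx": -0.036, "ty": -0.0035, "tz": 0, "rx": 0, "ry": 0, "rz": 0, "gripper": 1}, {"tx": -0.036, "ty": -0.0035, "tz": 0, "rx": 0, "ry": 0, "rz": 0, "gripper": 1}, {"tx": -0.025, "ty": -0.003, "tz": 0, "rx": 0, "ry": 0, "rz": 0, "gripper": 1}, {"tx": -0.015, "ty": -0.001, "tz": 0, "rx": 0, "ry": 0, "rz": 0, "gripper": 1}])

```text
time_s: 13.4
ee_pos: [429.4, -181.9, 261.9]
ee_rot: [180.0, -0.0, 95.5]
force: [-0.3, 0.3, -4.4]
gripper_width: 16.0
gripper_force: 45.0
```

```bash
python3 - <<'E'
from h import *
import pickle
go([546,-170,262],95.35)
t=cam('top');s=cam('side');w=cam('wrist')
for n,c in zip('tsw',(t,s,w)): save(c,n+'2.png'); pickle.dump(c,open(n+'2.pkl','wb'))
A=cv2.resize(t['img'][140:270,300:490],None,fx=2,fy=2,interpolation=2)  #380x260
B=s['img'][60:340,220:640]
B=B[:, :420]
o=np.zeros((600,800,3),np.uint8); o[:260,:380]=A; o[:280,380:800]=B
W=cv2.resize(w['img'],(512,320)); o[280:600,:512]=W
cv2.imwrite('pics/z2.png',o[:,:,::-1])
E
```

```text
t 13.4 pos [ 429.4 -181.9  261.9] rot [ 1.800e+02 -1.000e-02  9.546e+01] w 16.0 F [-0.3  0.3 -4.4] T [-0.08 -0.1  -0.01]
shift units [ 1.400e-03  2.344e-01 -1.000e-04] turn units [ 0.0001 -0.0003  0.0037]
```

View pics/z2.png

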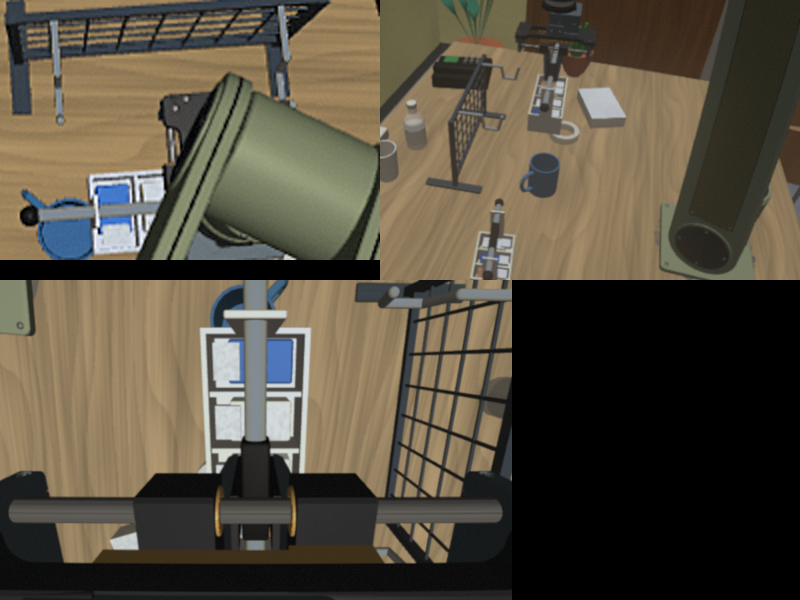

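The caddy is held upright and in line with the tool. In the top view its left knob is at (314,247.5), and the left hook tip is visible to the right in the wrist view.

```bash
python3 - <<'E'
from h import *
import pickle
t=pickle.load(open('t2.pkl','rb'));w=pickle.load(open('w2.pkl','rb'))
k=onz(t,(314,247.5),279); m=np.array([429.4,-181.9,279]); d=k-m
print(k,np.linalg.norm(d),np.degrees(np.arctan2(-d[0],d[1])))
# left hook tip in wrist picture at (393,293-280)/0.8
print('tip wrist',onz(w,(393/.8,13/.8),215), 'pred',proj(w,[512.5,-52,215])*.8+[0,280])
E
```

```text
[413.45204382 -24.46269641 279.        ] 158.24298362526224 5.784171182620141
tip wrist [514.63771787 -52.87722966 215.        ] pred [390.277544   291.29544877]
```

send_rows(motion=[{"tx": 0, "ty": 0.01, "tz": 0, "rx": 0, "ry": 0, "rz": 0, "gripper": 1}, {"tx": 0, "ty": 0.02, "tz": 0, "rx": 0, "ry": 0, "rz": 0, "gripper": 1}, {"tx": 0, "ty": 0.025, "tz": 0, "rx": 0, "ry": 0, "rz": 0, "gripper": 1}, {"tx": 0, "ty": 0.025, "tz": 0, "rx": 0, "ry": 0, "rz": 0, "gripper": 1}, {"tx": 0, "ty": 0.025, "tz": 0, "rx": 0, "ry": 0, "rz": 0, "gripper": 1}, {"tx": 0, "ty": 0.025, "tz": 0, "rx": 0, "ry": 0, "rz": 0, "gripper": 1}, {"tx": 0, "ty": 0.025, "tz": 0, "rx": 0, "ry": 0, "rz": 0, "gripper": 1}, {"tx": 0, "ty": 0.025, "tz": 0, "rx": 0, "ry": 0, "rz": 0, "gripper": 1}, {"tx": 0, "ty": 0.025, "tz": 0, "rx": 0, "ry": 0, "rz": 0, "gripper": 1}, {"tx": 0, "ty": 0.02, "tz": 0, "rx": 0, "ry": 0, "rz": 0, "gripper": 1}, {"tx": 0, "ty": 0.01, "tz": 0, "rx": 0, "ry": 0, "rz": 0, "gripper": 1}, {"tx": -0.001, "ty": 0, "tz": 0, "rx": 0, "ry": 0, "rz": 0, "gripper": 1}])

```text
time_s: 15.05
ee_pos: [546.7, -170.3, 261.8]
ee_rot: [-180.0, 0.0, 95.5]
force: [0.4, -0.9, -4.3]
gripper_width: 15.3
gripper_force: 45.0
```

send_rows(motion=[{"tx": 0, "ty": 0, "tz": 0.01, "rx": 0, "ry": 0, "rz": 0, "gripper": 1}, {"tx": 0, "ty": 0, "tz": 0.02, "rx": 0, "ry": 0, "rz": 0, "gripper": 1}, {"tx": 0, "ty": 0, "tz": 0.02, "rx": 0, "ry": 0, "rz": 0, "gripper": 1}, {"tx": 0, "ty": 0, "tz": 0.02, "rx": 0, "ry": 0, "rz": 0, "gripper": 1}, {"tx": 0, "ty": 0, "tz": 0.02, "rx": 0, "ry": 0, "rz": 0, "gripper": 1}, {"tx": 0, "ty": 0, "tz": 0.01, "rx": 0, "ry": 0, "rz": 0, "gripper": 1}, {"tx": 0, "ty": 0, "tz": 0, "rx": 0, "ry": 0, "rz": 0, "gripper": 1}])

```text
time_s: 15.92
ee_pos: [546.5, -170.2, 211.5]
ee_rot: [-180.0, -0.0, 95.5]
force: [0.7, -0.6, -5.3]
gripper_width: 15.8
gripper_force: 45.0
```

```bash
cat > look.py <<'E'
from h import *
import pickle,sys
n=sys.argv[1]
go([546.5,-171.5,168],95.35)
t=cam('top');s=cam('side');w=cam('wrist')
for q,c in zip('tsw',(t,s,w)): pickle.dump(c,open(q+n+'.pkl','wb'))
A=cv2.resize(t['img'][130:220,300:490],None,fx=3,fy=3,interpolation=2)  #570x270
B=cv2.resize(s['img'][85:195,285:375],None,fx=3,fy=3,interpolation=2) #270x330
W=cv2.resize(w['img'],(512,320))
o=np.zeros((600,800,3),np.uint8); o[:270,:500]=A[:,:500]; o[:330,520:790]=B; o[280:600,:512]=W
cv2.imwrite('pics/z%s.png'%n,o[:,:,::-1])
E
python3 look.py 3
```

```text
t 15.93 pos [ 546.5 -170.2  211.5] rot [-1.7996e+02 -1.0000e-02  9.5510e+01] w 15.8 F [ 0.7 -0.6 -5.3] T [-0.03 -0.1   0.01]
shift units [-0.0025 -0.0001  0.087 ] turn units [-0.0013 -0.0005  0.0053]
```

View pics/z3.png

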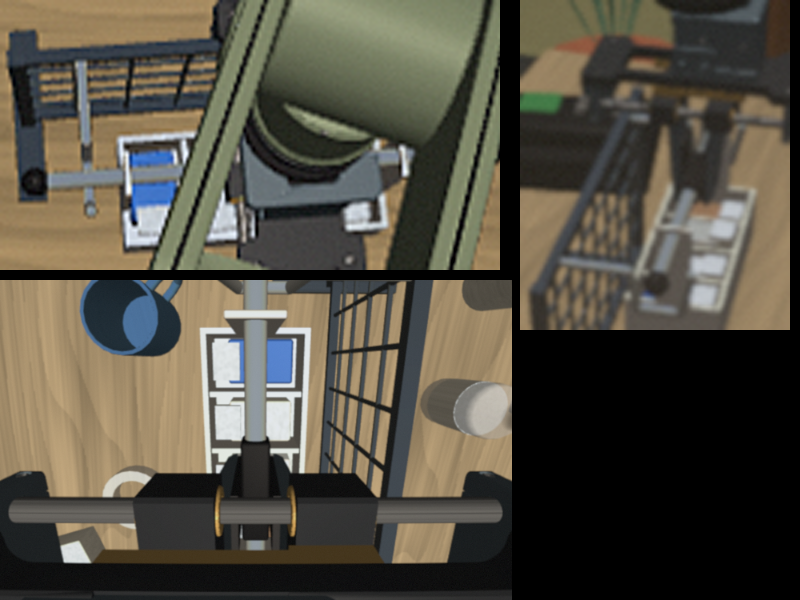

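The bar crosses the left hook at (90,180) in the zoomed top view. That is midway between the tip and the rear arm, so I can lower it.

send_rows(motion=[{"tx": -0.001, "ty": 0, "tz": 0.01, "rx": 0, "ry": 0, "rz": 0, "gripper": 1}, {"tx": -0.001, "ty": 0, "tz": 0.015, "rx": 0, "ry": 0, "rz": 0, "gripper": 1}, {"tx": 0, "ty": 0, "tz": 0.015, "rx": 0, "ry": 0, "rz": 0, "gripper": 1}, {"tx": 0, "ty": 0, "tz": 0.015, "rx": 0, "ry": 0, "rz": 0, "gripper": 1}, {"tx": 0, "ty": 0, "tz": 0.012, "rx": 0, "ry": 0, "rz": 0, "gripper": 1}, {"tx": 0, "ty": 0, "tz": 0.008, "rx": 0, "ry": 0, "rz": 0, "gripper": 1}, {"tx": 0, "ty": 0, "tz": 0.004, "rx": 0, "ry": 0, "rz": 0, "gripper": 1}, {"tx": 0, "ty": 0, "tz": 0.002, "rx": 0, "ry": 0, "rz": 0, "gripper": 1}, {"tx": 0, "ty": 0, "tz": 0, "rx": 0, "ry": 0, "rz": 0, "gripper": 1}])

```text
time_s: 17.2
ee_pos: [546.8, -171.3, 171.6]
ee_rot: [180.0, 0.0, 95.5]
force: [0.4, 0.1, -4.3]
gripper_width: 15.8
gripper_force: 45.0
```

send_rows(motion=[{"tx": 0, "ty": 0, "tz": 0.002, "rx": 0, "ry": 0, "rz": 0, "gripper": 1}, {"tx": 0, "ty": 0, "tz": 0.002, "rx": 0, "ry": 0, "rz": 0, "gripper": 1}, {"tx": 0, "ty": 0, "tz": 0.002, "rx": 0, "ry": 0, "rz": 0, "gripper": 1}, {"tx": 0, "ty": 0, "tz": 0, "rx": 0, "ry": 0, "rz": 0, "gripper": 1}])

```text
time_s: 17.7
ee_pos: [546.6, -171.3, 168.4]
ee_rot: [-180.0, 0.0, 95.5]
force: [-0.1, -0.3, -4.1]
gripper_width: 16.0
gripper_force: 45.0
```

send_rows(motion=[{"tx": 0, "ty": 0, "tz": 0.002, "rx": 0, "ry": 0, "rz": 0, "gripper": 1}, {"tx": 0, "ty": 0, "tz": 0.002, "rx": 0, "ry": 0, "rz": 0, "gripper": 1}, {"tx": 0, "ty": 0, "tz": 0, "rx": 0, "ry": 0, "rz": 0, "gripper": 1}])

```text
time_s: 18.08
ee_pos: [546.9, -171.3, 167.4]
ee_rot: [179.9, 0.0, 95.5]
force: [-1.1, 0.5, 3.9]
gripper_width: 16.2
gripper_force: 45.0
```

```bash
python3 look.py 4
```

```text
t 18.07 pos [ 546.9 -171.3  167.4] rot [1.7994e+02 3.0000e-02 9.5510e+01] w 16.2 F [-1.1  0.5  3.9] T [0.09 0.23 0.04]
shift units [-0.0002 -0.0008 -0.0011] turn units [0.0019 0.001  0.0054]
```

View pics/z4.png

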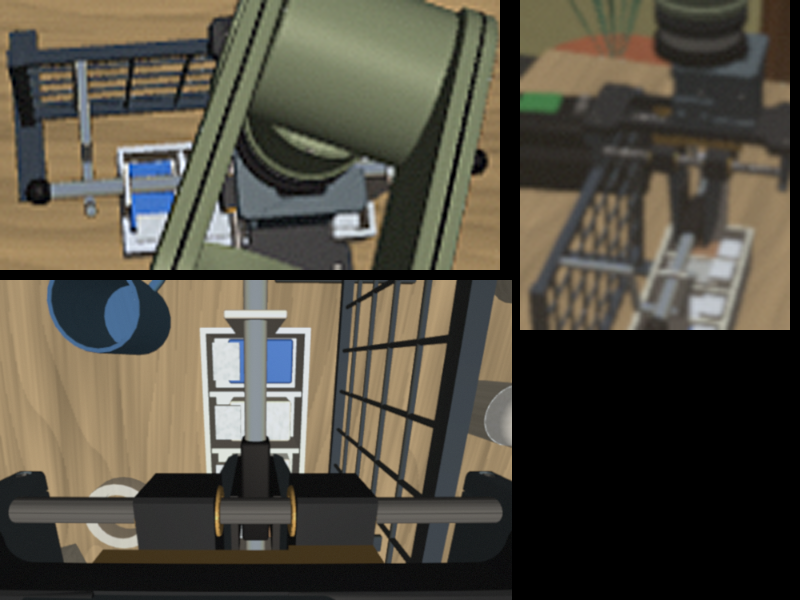

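The bar touched down at the expected height. The load went from -4.5 N to +3.9 N with about 0.1 N m of roll moment, so both ends are bearing. I'll release and back away.

send_rows(motion=[{"tx": 0, "ty": 0, "tz": 0, "rx": 0, "ry": 0, "rz": 0, "gripper": 1}, {"tx": 0, "ty": 0, "tz": 0, "rx": 0, "ry": 0, "rz": 0, "gripper": 1}, {"tx": 0, "ty": 0, "tz": 0, "rx": 0, "ry": 0, "rz": 0, "gripper": 0.4}, {"tx": 0, "ty": 0, "tz": 0, "rx": 0, "ry": 0, "rz": 0, "gripper": 0.1}, {"tx": 0, "ty": 0, "tz": 0, "rx": 0, "ry": 0, "rz": 0, "gripper": -0.3}, {"tx": 0, "ty": 0, "tz": 0, "rx": 0, "ry": 0, "rz": 0, "gripper": -0.6}, {"tx": 0, "ty": 0, "tz": 0, "rx": 0, "ry": 0, "rz": 0, "gripper": -0.6}, {"tx": 0, "ty": 0, "tz": 0, "rx": 0, "ry": 0, "rz": 0, "gripper": -0.6}, {"tx": 0, "ty": 0, "tz": 0, "rx": 0, "ry": 0, "rz": 0, "gripper": -0.6}], grip_force=8)

```text
time_s: 19.35
ee_pos: [546.7, -171.3, 166.4]
ee_rot: [180.0, 0.0, 95.5]
force: [-0.8, 0.2, -1.3]
gripper_width: 72.9
gripper_force: 0.0
```

```bash
python3 -c "
from h import *
go([546.5,-171.5,300],95.5)"
```

```text
t 19.35 pos [ 546.7 -171.3  166.4] rot [1.800e+02 1.000e-02 9.551e+01] w 72.9 F [-0.8  0.2 -1.3] T [-0.03 -0.12 -0.02]
shift units [-0.0004 -0.0005 -0.2671] turn units [0.0001 0.0002 0.0003]
```

Next I'll raise the arm clear, then swing it away so the cameras can see both hooks.

send_rows(motion=[{"tx": 0, "ty": 0, "tz": -0.01, "rx": 0, "ry": 0, "rz": 0, "gripper": -0.6}, {"tx": 0, "ty": 0, "tz": -0.02, "rx": 0, "ry": 0, "rz": 0, "gripper": -0.6}, {"tx": 0, "ty": 0, "tz": -0.03, "rx": 0, "ry": 0, "rz": 0, "gripper": -0.6}, {"tx": 0, "ty": 0, "tz": -0.04, "rx": 0, "ry": 0, "rz": 0, "gripper": -0.6}, {"tx": 0, "ty": 0, "tz": -0.04, "rx": 0, "ry": 0, "rz": 0, "gripper": -0.6}, {"tx": 0, "ty": 0, "tz": -0.04, "rx": 0, "ry": 0, "rz": 0, "gripper": -0.6}, {"tx": 0, "ty": 0, "tz": -0.04, "rx": 0, "ry": 0, "rz": 0, "gripper": -0.6}, {"tx": 0, "ty": 0, "tz": -0.04, "rx": 0, "ry": 0, "rz": 0, "gripper": -0.6}, {"tx": 0, "ty": 0, "tz": -0.03, "rx": 0, "ry": 0, "rz": 0, "gripper": -0.6}, {"tx": 0, "ty": 0, "tz": -0.02, "rx": 0, "ry": 0, "rz": 0, "gripper": -0.6}, {"tx": 0, "ty": 0, "tz": 0, "rx": 0, "ry": 0, "rz": 0, "gripper": -0.6}])

```text
time_s: 20.72
ee_pos: [546.9, -171.3, 322.2]
ee_rot: [179.9, 0.0, 95.5]
force: [-0.2, -0.1, -0.4]
gripper_width: 72.7
gripper_force: 0.0
```

send_rows(motion=[{"tx": -0.03, "ty": -0.02, "tz": 0, "rx": 0, "ry": 0, "rz": 0, "gripper": -0.6}, {"tx": -0.06, "ty": -0.04, "tz": 0, "rx": 0, "ry": 0, "rz": 0, "gripper": -0.6}, {"tx": -0.06, "ty": -0.04, "tz": 0, "rx": 0, "ry": 0, "rz": 0, "gripper": -0.6}, {"tx": -0.06, "ty": -0.04, "tz": 0, "rx": 0, "ry": 0, "rz": 0, "gripper": -0.6}, {"tx": -0.06, "ty": -0.04, "tz": 0, "rx": 0, "ry": 0, "rz": 0, "gripper": -0.6}, {"tx": -0.06, "ty": -0.04, "tz": 0, "rx": 0, "ry": 0, "rz": 0, "gripper": -0.6}, {"tx": -0.06, "ty": -0.04, "tz": 0, "rx": 0, "ry": 0, "rz": 0, "gripper": -0.6}, {"tx": -0.06, "ty": -0.04, "tz": 0, "rx": 0, "ry": 0, "rz": 0, "gripper": -0.6}, {"tx": -0.06, "ty": -0.04, "tz": 0, "rx": 0, "ry": 0, "rz": 0, "gripper": -0.6}, {"tx": -0.06, "ty": -0.04, "tz": 0, "rx": 0, "ry": 0, "rz": 0, "gripper": -0.6}, {"tx": -0.03, "ty": -0.02, "tz": 0, "rx": 0, "ry": 0, "rz": 0, "gripper": -0.6}, {"tx": 0, "ty": 0, "tz": 0, "rx": 0, "ry": 0, "rz": 0, "gripper": -0.6}])

```text
time_s: 22.22
ee_pos: [375.5, -489.7, 320.7]
ee_rot: [-180.0, -0.1, 95.4]
force: [0.0, -0.1, -0.4]
gripper_width: 72.8
gripper_force: 0.0
```

```bash
python3 - <<'E'
from h import *
go([0,0,0],90)
t=cam('top');s=cam('side')
A=cv2.resize(t['img'][125:260,170:480],None,fx=2.5,fy=2.5,interpolation=2)[:,:775]
B=cv2.resize(s['img'][100:200,280:380],None,fx=2.6,fy=2.6,interpolation=2)
C=s['img'][140:400,240:480]
o=np.zeros((600,800,3),np.uint8); o[:A.shape[0],:A.shape[1]]=A; o[338:598,:260]=B; o[338:598,280:520]=C
cv2.imwrite('pics/z5.png',o[:,:,::-1])
E
```

```text
t 22.23 pos [ 375.5 -489.7  320.7] rot [-1.7997e+02 -8.0000e-02  9.5400e+01] w 72.8 F [ 0.  -0.1 -0.4] T [ 0.05 -0.09 -0.04]
shift units [ 1.0447 -0.6552  0.6432] turn units [-0.0012 -0.0027  0.1799]
```

View pics/z5.png

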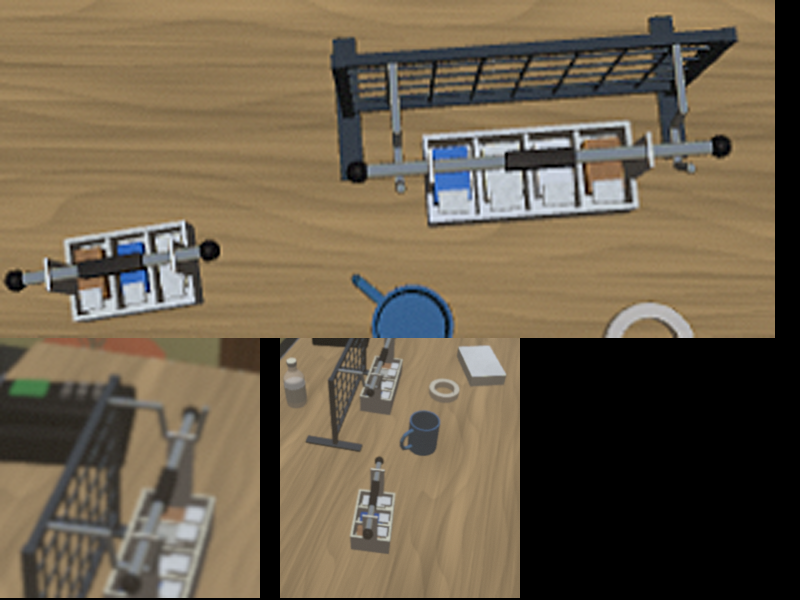

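The bar rests in both hooks, crossing them at (400,170) and (680,150) in the top view. Each hook sits between the tray and the end knob, the caddy is upright, and the narrow caddy hasn't moved.

```bash
python3 -c "
from workcell import env
print(env.job_done())"
```

```text
the job is handed in; nothing more can be done
None
```

The wide caddy hangs upright with its bar in both hooks, the narrow caddy is still where it stood, and I handed the job in at about 22 s with the arm clear.

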